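# Flip a slide holder over against the turning block

### The arm

A 6-joint arm with a two-finger parallel gripper is mounted at the origin on the work surface. World frame = base frame: x ahead of the robot, y to its left, z up, the work surface at z = 0. Lengths are in mm, angles in rad, forces in N, time in s.
With the tool pointing down it reaches from about 275 to 1000 mm from the base axis. Payload 8.4 kg.
Tool frame: the origin (TCP) lies at the very end of the fingers, on their centre line; the grasp point (between the pads) lies 19 mm behind it; z points along the fingers, y is the direction in which the jaws open and shut (so a half turn about z gives the same grasp; the last joint's range is limited). The gripper opens to 85 mm and grips with 20 to 120 N. Pads are 22 mm wide; open, the fingers measure 114 mm over their backs; the gripper's body (76 mm by 85 mm) begins 54 mm behind the grasp point. The pads swing forward as they close: fully open they stand 13 mm farther back than shut.
Start: joints at [-1.11, 0.353, 1.633, -0, 1.155, -0.002], TCP at [279.034, -559.257, 231.281] pointing down, gripper open.
Joint ranges: [-2.63, 2.63], [-0.92, 2.1], [0.06, 2.66], [-1.3, 4.44], [0, 2.69], [-3.02, 3.02]. Speed limits (rad/s): [2.22, 2.22, 2.79, 3.14, 3.14, 3.14].

### API

Orientations are given as [roll, pitch, yaw] about the fixed x, y, z axes, in that order (R = Rz(yaw) Ry(pitch) Rx(roll)).
In Python, from rig import sense, grab_frame, get_calibration, sign_off, boxes_of, trace gives the robot as it stands.
- The arm moves only by the tool servo_tool, never from a script. Its argument "rows" is a list of rows, each a list of 3 entries, a list of its own where there are three numbers: the finger opening in mm, from 0 to 85.4, then the shift along the tool's x, y, z in mm, then the turn, a rotation vector about the tool's x, y, z in degrees. A call has 1 to 8 rows; each row shifts and turns the commanded pose from where the row before left it, along the tool's axes as they then stand; what a row does not reach is not made up. A row lasts 1/8 s, in which the tool goes at most 62.5 mm and 10.7 degrees, less where a joint would pass 70% of its speed; a pose out of reach is approached as far as the arm can. A call is refused whole if a number of a shift passes 62.5 or a number of a turn 10.7, either way. A call with a gripper value outside its range is refused whole. The fingers move at their own pace and stop on an object; "force" is the grip in N (left out, the last holds). Time passes only in rows, so rows that do not move let the fingers close. It gives the time, the measured TCP pose, the force and the opening at its end, in the units of the state.
- sense(): the state, without advancing time (a new reading comes with each control period).
- grab_frame(name): name is "side" or "top" or "wrist"; returns the picture (400x640x3 uint8, blue, green, red); there is no depth.
- get_calibration(name): a dict with "intrinsics" (3x3 intrinsics, pixels), "world_to_cam" (4x4, takes a point from world to camera coordinates). Camera axes: x right, y down, z forward; pixel columns grow to the right and rows downward; lengths in mm; the calibration is good to about 2 mm. A picture is of the moment at which its call begins: read the wrist's pose just before it. get_calibration takes no time and is no camera call; for the wrist camera it gives the pose at the moment of the call.
- sign_off(): hands the job in, once; it reports no verdict.
Trained networks look in the newest picture that a camera, given by its name, has taken for a name from the list of things; names that differ only in an ending like _2 or _b are one class to them, and where a whole thing is asked for, a point or a joint stands for the part that bears it (a point fixed in the world has none). Each returns a list of dicts, best first, with "conf" (0 to 1); they miss things now and then, are a little off and sometimes report something else, mostly with a low value. They report only what shows in the picture. A call takes as long as a camera call.
- boxes_of(camera, thing): "centre" ([x, y, z] in mm, in the coordinates of the camera as it stood for that picture, good to about 4 mm: the middle of the surface that is visible of it).
- trace(camera, thing): "mask" (400x640 bool, what is visible of it).
The state is a dict: "clock": time; "qpos": joint angles; "qvel": joint speeds; "joint_efforts": joint torques, N m; "eef_pos": TCP position; "tcp_rot": TCP orientation; "contact_force": force on the tool from outside, world axes, zero at the start; "wrist_torque": the same for the moment, N m; "opening": opening from 0.0 (shut) to 1.0 (fully open).
Only numpy, scipy, OpenCV 4.12 (cv2) and the standard library are available. Lean on these libraries where they do the work, as an engineer would, in place of code of your own. Each camera call takes 0.05 s, during which the arm holds its last target. There are 200 camera calls.

### The job

The square slide holder lies on the bench with its blue back up. With the fingertips, push it along the bench into the scooped face of the ivory turning block until it tips up and leans steeply against the block for a moment, then, from behind, push its upper edge back over towards the robot so that it flips and ends lying flat on the bench in front of the block, white slide side up. Only push: do not lift or carry the holder off the bench, and leave the other things where they stand.

Things in the scene. Friction and masses are not known exactly. Their poses are not given: they have to be found in the camera images.
- holder_mid (a point): centre (half-way through the thickness) of the slide holder: stiff plate 100 mm along its x, 96 mm along its y, 8 mm thick, about 110 g; back (own +z side) blue; slide side (own -z) white with three slides. It starts flat on the bench in front of the turning block, blue up, its x axis within 15 degrees of the block's x axis. Friction on the bench about 0.6.
- edge_front (a point): middle of the holder's edge at its own x = -50 mm, half-way through the thickness; at the start this is the edge nearer the robot, away from the block
- edge_back (a point): middle of the holder's edge at its own x = +50 mm, half-way through the thickness; at the start this edge faces the block
- edge_left (a point): middle of the holder's edge at its own y = +48 mm, half-way through the thickness
- edge_right (a point): middle of the holder's edge at its own y = -48 mm, half-way through the thickness
- turning_block: ivory block fixed to the bench, 170 mm wide (its y). Origin: on the bench, middle of the foot line of its scooped front face; its x axis points level from the robot's side into the block, z up. The slick face (friction about 0.15) rises in flats through (x, z) = (0, 0), (11, 7), (24, 24), (32, 43), (38, 70) mm, so an edge pushed along +x rides up it.
- oil_bottle: bystander: small amber bottle with white cap, 32 mm across, 70 mm high, loose; origin at the centre of its underside
- stain_jar: bystander: amber jar with white lid, 54 mm across, 75 mm high, loose; origin at the centre of its underside
- beaker: bystander: clear glass beaker, 64 mm across, 85 mm high, loose; origin at the centre of its underside
- petri_dish: bystander: closed clear petri dish, 90 mm across, 15 mm high, loose; origin at the centre of its underside
- slide_box: bystander: green and white box for slides, 85 x 100 x 33 mm, loose; origin at the centre of its underside
- lens_can: bystander: bare aluminium screw can for an objective lens, 38 mm across, 52 mm high, loose; origin at the centre of its underside
- holder: the slide holder itself; origin at the centre of its white side, 4 mm from holder_mid along its own -z
- block_top (a point): middle of the block's top front edge, x = 38, z = 70 mm in the block's frame. The top ends at x = 49 mm; behind it is only a 10 mm high flange to x = 82 mm, so fingertips have free room there. A holder with its lower edge near the foot line leans on this edge at about 60 degrees from level and stays by itself, its upper edge about 88 mm above the bench.

How it is judged:
By the outcome, as a careful person would: the job done as asked, in the order asked, and still so for the second after the job is handed in, with the robot touching nothing.
It also fails if it takes over 64 s, if anything falls off the work surface, if the arm or the gripper's body presses on something with over 40 N, if the wrist force passes 120 N, or if a joint passes its speed limit or range.

## Working session

There is one attempt and no reset: what is moved stays moved. The work goes in short steps, Python scripts to look and compute and a tool call to move; the robot and the scene stay as the last step left them, time stands still between calls to the robot, and variables do not carry over. Pictures are saved under pics/ and viewed, about 8 in all and at most 12, crops included, and the job is handed in when it is done.

Besides the shell and the picture viewer there is one more tool, called after ">>>" as name(argument=value, ...), one argument or row to a line, values as JSON. servo_tool: Moves the arm, as the interface text tells. Its arguments: {"type":"object","properties":{"rows":{"type":"array","items":{"type":"array"}},"force":{"type":"number"}},"required":["rows"]}

```bash
mkdir -p pics
cat > h.py <<'E'
import numpy as np, cv2
from rig import *
def world(cam,c):
    T=np.linalg.inv(get_calibration(cam)["world_to_cam"]); return (T@np.r_[c,1])[:3]
def pix2plane(cam,uv,z):
    k=get_calibration(cam); T=np.linalg.inv(k["world_to_cam"])
    d=T[:3,:3]@np.linalg.solve(k["intrinsics"],np.r_[uv,1]); o=T[:3,3]
    return o+d*(z-o[2])/d[2]
def proj(cam,p):
    k=get_calibration(cam); c=(k["world_to_cam"]@np.r_[p,1])[:3]; q=k["intrinsics"]@c; return q[:2]/q[2]
E
python3 - <<'E'
from h import *
s=sense(); print(s)
t=grab_frame("top"); w=grab_frame("side")
cv2.imwrite("pics/a.png",t);cv2.imwrite("pics/b.png",w)
for cam in("top","side"):
  for n in ["holder","edge_front","edge_back","edge_left","edge_right","block_top","turning_block","oil_bottle","stain_jar","beaker","petri_dish","slide_box","lens_can"]:
    if cam=="side" and n in("oil_bottle","stain_jar","beaker","petri_dish","slide_box","lens_can"):continue
    print(cam,n,[(np.round(world(cam,b["centre"])),round(b["conf"],2)) for b in boxes_of(cam,n)[:2]])
m=trace("top","holder")
if m:
  c,_=cv2.findContours(m[0]["mask"].astype(np.uint8),0,2); c=max(c,key=cv2.contourArea)
  r=cv2.boxPoints(cv2.minAreaRect(c)); print([np.round(pix2plane("top",p,8),1) for p in r], r)
m=trace("top","turning_block")
if m:
  c,_=cv2.findContours(m[0]["mask"].astype(np.uint8),0,2); c=max(c,key=cv2.contourArea)
  r=cv2.boxPoints(cv2.minAreaRect(c)); print([np.round(pix2plane("top",p,0),1) for p in r],r)
print(sense()["clock"])
E
```

```text
{'clock': 0.0, 'qpos': array([-1.11040353e+00,  3.53642022e-01,  1.63417808e+00, -1.06924363e-05,
        1.15518134e+00, -2.38525824e-03]), 'qvel': array([ 4.73315647e-04, -5.80529898e-04, -1.37286779e-03, -1.74407672e-03,
       -5.52287411e-05, -1.62022182e-04]), 'joint_efforts': array([-5.04972428e-03, -6.05261636e+01, -3.42075098e+01, -1.94483837e-04,
        9.32304858e-03,  1.83598792e-05]), 'eef_pos': array([ 278.80733785, -558.81319764,  230.54670138]), 'tcp_rot': array([-3.14018385e+00,  6.41574375e-06,  4.62782384e-01]), 'contact_force': array([-0.20096969, -0.13061111, -0.40330904]), 'wrist_torque': array([ 0.00341498, -0.06193175, -0.00342146]), 'opening': 0.9947088467099371}
top holder [(array([510.,  12.,   7.]), 0.82), (array([ 587., -169.,   73.]), 0.32)]
top edge_front [(array([510.,  14.,  10.]), 0.58), (array([658.,  19.,  16.]), 0.57)]
top edge_back [(array([507.,  11.,   9.]), 0.65)]
top edge_left [(array([514.,  12.,   4.]), 0.9)]
top edge_right [(array([511.,  12.,   8.]), 0.92), (array([ 430., -415.,   50.]), 0.38)]
top block_top [(array([656.,  17.,  10.]), 
[... 492 characters left out ...]
ay([509.,  16.,  14.]), 0.92)]
side edge_front [(array([513.,  15.,   9.]), 0.6)]
side edge_back [(array([512.,  18.,   8.]), 0.83)]
side edge_left []
side edge_right [(array([516.,  20.,   7.]), 0.77)]
side block_top [(array([652.,  40.,  15.]), 0.76)]
side turning_block [(array([654.,  36.,  19.]), 0.78)]
[array([560.6,  61. ,   8. ]), array([560.7, -33.2,   8. ]), array([463.4, -33.1,   8. ]), array([463.3,  60.7,   8. ])] [[298. 200.]
 [326. 200.]
 [326. 229.]
 [298. 229.]]
[array([626.6, 110.1,   0. ]), array([712.7, 103.3,   0. ]), array([697.9, -71.9,   0. ]), array([612. , -64.6,   0. ])] [[283.6966  180.6414 ]
 [285.80005 155.40001]
 [337.3587  159.69655]
 [335.25525 184.93794]]
1.2
```

View pics/a.png

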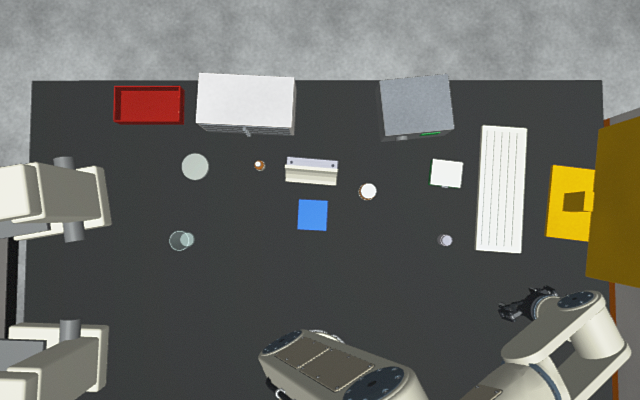

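View pics/b.png

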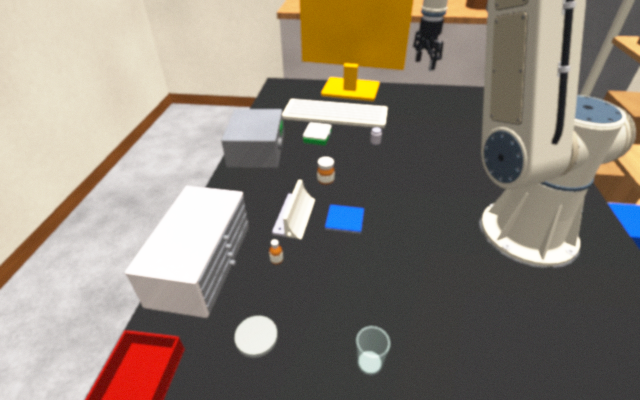

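The top view shows the blue holder at about (312,215) and the block just behind it at (312,171), with the jar at (368,191) and the bottle at (260,165) beside the block. The side view agrees. Next I'll go to a wrist viewing pose for precise poses.

```bash
cat >> h.py <<'E'
from scipy.spatial.transform import Rotation as Ro
def rows(p1,rpy1,n,grip,p0=None,r0=None):
    s=sense(); p0=s["eef_pos"] if p0 is None else np.array(p0); R0=Ro.from_euler("xyz",s["tcp_rot"] if r0 is None else r0); R1=Ro.from_euler("xyz",rpy1)
    rv=(R0.inv()*R1).as_rotvec(); dp=(np.array(p1)-p0)/n; R=R0
    for i in range(n):
        print([grip,np.round(R.inv().apply(dp),0 if n>3 else 1).tolist(),np.round(np.degrees(rv/n),1).tolist()]); R=R*Ro.from_rotvec(rv/n)
E
python3 -c "
from h import *
rows([430,20,300],[np.pi,0,-0.083],12,40)"
```

```text
[40, [33.0, -38.0, -6.0], [-0.0, 0.0, 2.6]]
[40, [31.0, -39.0, -6.0], [-0.0, 0.0, 2.6]]
[40, [29.0, -40.0, -6.0], [-0.0, 0.0, 2.6]]
[40, [27.0, -42.0, -6.0], [-0.0, 0.0, 2.6]]
[40, [25.0, -43.0, -6.0], [-0.0, 0.0, 2.6]]
[40, [23.0, -44.0, -6.0], [-0.0, 0.0, 2.6]]
[40, [21.0, -45.0, -6.0], [-0.0, 0.0, 2.6]]
[40, [19.0, -46.0, -6.0], [-0.0, 0.0, 2.6]]
[40, [17.0, -47.0, -6.0], [-0.0, 0.0, 2.6]]
[40, [15.0, -48.0, -6.0], [-0.0, 0.0, 2.6]]
[40, [13.0, -48.0, -6.0], [-0.0, 0.0, 2.6]]
[40, [11.0, -49.0, -6.0], [-0.0, 0.0, 2.6]]
```

>>> servo_tool(
  rows=[
    [40, [33, -38, -6], [0, 0, 2.6]],
    [40, [31, -39, -6], [0, 0, 2.6]],
    [40, [29, -40, -6], [0, 0, 2.6]],
    [40, [27, -42, -6], [0, 0, 2.6]],
    [40, [25, -43, -6], [0, 0, 2.6]],
    [40, [23, -44, -6], [0, 0, 2.6]],
    [40, [21, -45, -6], [0, 0, 2.6]],
    [40, [19, -46, -6], [0, 0, 2.6]],
  ],
  force=40,
)

```text
clock: 2.2
eef_pos: [377.3, -171.7, 279.7]
tcp_rot: [3.141, -0.001, 0.098]
contact_force: [0.6, -1.0, -0.4]
opening: 0.467
```

>>> servo_tool(
  rows=[
    [40, [17, -47, -6], [0, 0, 2.6]],
    [40, [15, -48, -6], [0, 0, 2.6]],
    [40, [13, -48, -6], [0, 0, 2.6]],
    [40, [11, -49, -6], [0, 0, 2.6]],
    [40, [0, 0, 0], [0, 0, 0]],
    [40, [0, 0, 0], [0, 0, 0]],
  ],
)

```text
clock: 2.95
eef_pos: [426.8, 20.5, 303.2]
tcp_rot: [3.141, 0.0, -0.08]
contact_force: [-0.9, -0.0, 0.4]
opening: 0.465
```

```bash
cat > look.py <<'E'
from h import *
import sys
def look(name):
    s=sense(); K=get_calibration("wrist"); f=grab_frame("wrist"); cv2.imwrite(f"pics/{name}.png",f)
    print(s["clock"],s["eef_pos"],s["tcp_rot"],s["opening"],np.linalg.inv(K["world_to_cam"])[:3,3])
    for n,z in(("holder",8),("turning_block",0)):
        m=trace("wrist",n)
        if not m: print(n,"none");continue
        c,_=cv2.findContours(m[0]["mask"].astype(np.uint8),0,2); c=max(c,key=cv2.contourArea)
        P=np.array([pix2plane("wrist",p[0],z)[:2] for p in c],np.float32)
        r=cv2.minAreaRect(P); print(n,m[0]["conf"],r); print(cv2.boxPoints(r).round(1).tolist())
        print(cv2.boxPoints(cv2.minAreaRect(c)).round().tolist())
look(sys.argv[1])
E
python3 look.py c
```

```text
2.95 [426.76098149  20.47618802 303.15684769] [ 3.14108500e+00  3.38590208e-04 -8.02618458e-02] 0.465088033259225 [501.8747761   15.45018751 446.46845359]
holder 0.95 ((511.21551513671875, 10.237567901611328), (97.59844207763672, 102.27969360351562), 87.06526947021484)
[[457.6000061035156, -35.900001525878906], [559.7999877929688, -41.099998474121094], [564.7999877929688, 56.400001525878906], [462.6000061035156, 61.599998474121094]]
[[286.0, 60.0], [359.0, 57.0], [361.0, 136.0], [289.0, 139.0]]
turning_block 0.84 ((625.2188110351562, 15.418495178222656), (173.4946746826172, 14.5623197555542), 85.3523941040039)
[[610.9000244140625, -70.5], [625.4000244140625, -71.5999984741211], [639.5, 101.30000305175781], [625.0, 102.5]]
[[244.0, 13.0], [244.0, 0.0], [380.0, 0.0], [380.0, 13.0]]
```

View pics/c.png

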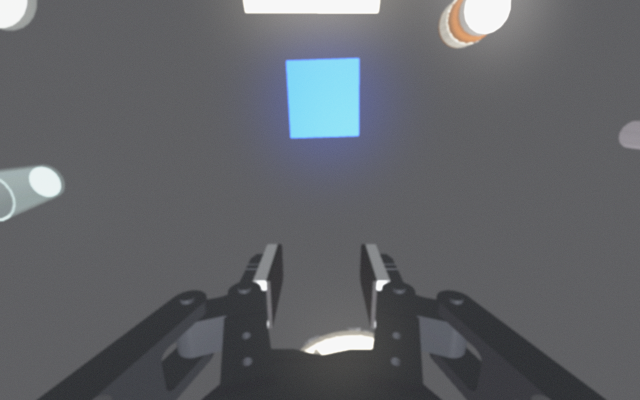

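Wrist view: the holder is centred at (324,98) and the block's foot line is at row 13, cols 246–380. So the foot middle is about (618,16) with yaw −4.7°, and the holder is at (511,10) with yaw −3°. Next I'll descend in front of the near edge.

>>> servo_tool(
  rows=[
    [40, [-6.5, 3.5, 48], [0, 0, 0]],
    [40, [0, 0, 48], [0, 0, 0]],
    [40, [0, 0, 48], [0, 0, 0]],
    [40, [0, 0, 48], [0, 0, 0]],
    [40, [0, 0, 48], [0, 0, 0]],
    [40, [0, 0, 46], [0, 0, 0]],
    [40, [0, 0, 5], [0, 0, 0]],
    [40, [0, 0, 0], [0, 0, 0]],
  ],
)

```text
clock: 4.1
eef_pos: [420.6, 17.2, 12.9]
tcp_rot: [3.142, 0.0, -0.083]
contact_force: [-0.7, 0.2, 0.8]
opening: 0.47
```

>>> servo_tool(
  rows=[
    [40, [0, 0, 3], [0, 0, 0]],
    [40, [0, 0, 3], [0, 0, 0]],
    [40, [0, 0, 2], [0, 0, 0]],
    [40, [0, 0, 0], [0, 0, 0]],
  ],
)

```text
clock: 4.6
eef_pos: [420.4, 17.8, 4.4]
tcp_rot: [-3.142, -0.0, -0.082]
contact_force: [-0.7, -0.0, 0.7]
opening: 0.465
```

>>> servo_tool(
  rows=[
    [40, [0, 0, 2], [0, 0, 0]],
    [40, [0, 0, 1], [0, 0, 0]],
    [40, [0, 0, 0], [0, 0, 0]],
  ],
)

```text
clock: 4.97
eef_pos: [420.1, 17.7, 1.1]
tcp_rot: [3.142, 0.0, -0.082]
contact_force: [-0.5, 0.1, -0.4]
opening: 0.473
```

>>> servo_tool(
  rows=[
    [40, [0, 0, 1], [0, 0, 0]],
    [40, [0, 0, 1], [0, 0, 0]],
    [40, [0, 0, 0], [0, 0, 0]],
  ],
)

```text
clock: 5.35
eef_pos: [420.3, 17.7, -0.8]
tcp_rot: [-3.142, 0.0, -0.082]
contact_force: [-0.5, -0.4, 0.2]
opening: 0.47
```

>>> servo_tool(
  rows=[
    [40, [0, 0, 1], [0, 0, 0]],
    [40, [0, 0, 1], [0, 0, 0]],
    [40, [0, 0, 0], [0, 0, 0]],
  ],
)

```text
clock: 5.72
eef_pos: [420.3, 17.7, -1.6]
tcp_rot: [-3.142, -0.0, -0.082]
contact_force: [-5.6, 0.2, 28.1]
opening: 0.469
```

>>> servo_tool(
  rows=[
    [40, [0, 0, 1], [0, 0, 0]],
    [40, [0, 0, 0], [0, 0, 0]],
  ],
)

```text
clock: 5.98
eef_pos: [420.4, 17.7, -1.7]
tcp_rot: [-3.142, -0.0, -0.082]
contact_force: [-10.6, 0.4, 50.4]
opening: 0.471
```

>>> servo_tool(
  rows=[
    [40, [0, 0, -4], [0, 0, 0]],
    [40, [15, 0, 0], [0, 0, 0]],
    [40, [12, 0, 0], [0, 0, 0]],
    [40, [10, 0, 0], [0, 0, 0]],
    [40, [10, 0, 0], [0, 0, 0]],
    [40, [10, 0, 0], [0, 0, 0]],
    [40, [10, 0, 0], [0, 0, 0]],
    [40, [5, 0, 0], [0, 0, 0]],
  ],
)

```text
clock: 6.98
eef_pos: [492.9, 11.8, 0.3]
tcp_rot: [-3.142, -0.0, -0.082]
contact_force: [-1.0, -0.5, 0.8]
opening: 0.475
```

```bash
python3 look.py d; python3 -c "
from h import *
f=grab_frame('side'); cv2.imwrite('pics/e.png',np.vstack([cv2.resize(f[150:270,220:420],(800,480))]))"
```

```text
6.975 [4.92869438e+02 1.17709475e+01 2.98887178e-01] [-3.14155720e+00 -3.73741619e-04 -8.17810238e-02] 0.4745892047916555 [567.83626861   6.56357371 143.65802143]
holder 0.57 ((553.0454711914062, 6.458744049072266), (96.989990234375, 100.483642578125), 85.419677734375)
[[499.1000061035156, -37.900001525878906], [599.2999877929688, -45.900001525878906], [607.0, 50.79999923706055], [506.79998779296875, 58.79999923706055]]
[[202.0, 12.0], [447.0, 12.0], [447.0, 246.0], [202.0, 246.0]]
turning_block none
```

View pics/d.png

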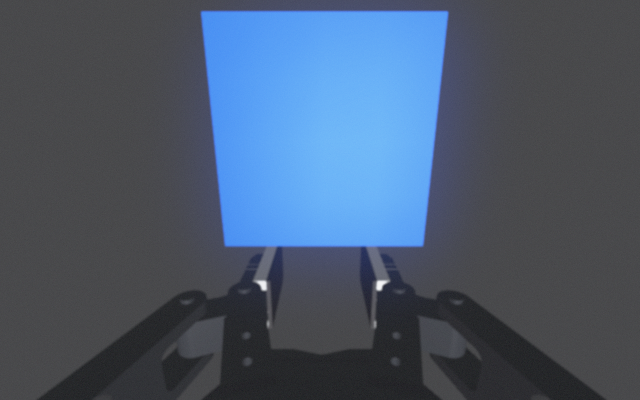

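Holder is square to the fingers, its near edge at row 246, and it's moving along the bench as planned. Pushing on up the scoop.

>>> servo_tool(
  rows=[
    [40, [8, 0, 0], [0, 0, 0]],
    [40, [8, 0, 0], [0, 0, 0]],
    [40, [8, 0, 0], [0, 0, 0]],
    [40, [8, 0, 0], [0, 0, 0]],
    [40, [8, 0, 0], [0, 0, 0]],
    [40, [8, 0, 0], [0, 0, 0]],
    [40, [8, 0, 0], [0, 0, 0]],
  ],
)

```text
clock: 8.05
eef_pos: [548.4, 7.2, 0.2]
tcp_rot: [3.142, 0.0, -0.082]
contact_force: [-1.0, -0.7, -1.1]
opening: 0.47
```

>>> servo_tool(
  rows=[
    [40, [6, 0, 0], [0, 0, 0]],
    [40, [6, 0, 0], [0, 0, 0]],
    [40, [6, 0, 0], [0, 0, 0]],
    [40, [6, 0, 0], [0, 0, 0]],
    [40, [0, 0, 0], [0, 0, 0]],
  ],
)

```text
clock: 8.68
eef_pos: [572.7, 5.3, 0.5]
tcp_rot: [-3.141, -0.001, -0.082]
contact_force: [-0.3, -0.6, -0.7]
opening: 0.468
```

```bash
python3 -c "
from h import *
f=grab_frame('side'); g=grab_frame('wrist')
cv2.imwrite('pics/f.png',np.hstack([cv2.resize(f[140:260,240:400],(533,400),interpolation=2),cv2.resize(g,(267,167)).repeat(1,0) if 0 else np.vstack([cv2.resize(g,(267,200)),np.zeros((200,267,3),np.uint8)])]))"
```

```text
(no output)
```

View pics/f.png

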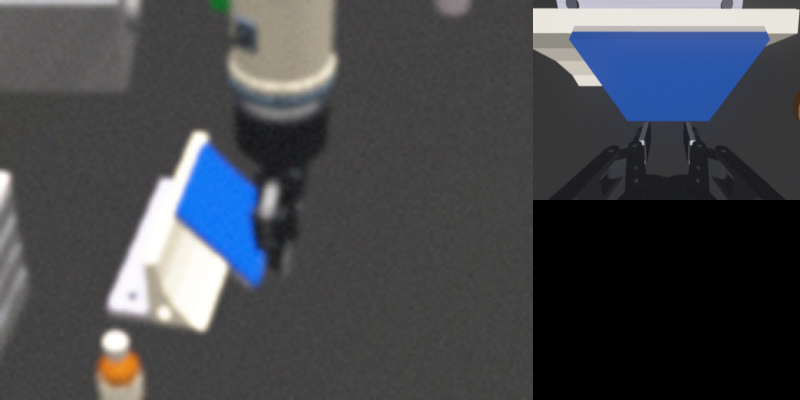

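The picture shows the holder tipped to roughly 45° with its upper edge near the block's top. The last 23 mm or so remain.

>>> servo_tool(
  rows=[
    [40, [4, 0, 0], [0, 0, 0]],
    [40, [4, 0, 0], [0, 0, 0]],
    [40, [4, 0, 0], [0, 0, 0]],
    [40, [4, 0, 0], [0, 0, 0]],
    [40, [4, 0, 0], [0, 0, 0]],
    [40, [3, 0, 0], [0, 0, 0]],
    [40, [0, 0, 0], [0, 0, 0]],
  ],
)

```text
clock: 9.65
eef_pos: [595.1, 3.4, 0.3]
tcp_rot: [-3.142, -0.001, -0.082]
contact_force: [-0.4, -0.8, -1.0]
opening: 0.466
```

```bash
cat > v.py <<'E'
from h import *
import sys
f=grab_frame('side'); g=grab_frame('wrist')
cv2.imwrite(f'pics/{sys.argv[1]}.png',np.hstack([cv2.resize(f[140:260,240:400],(480,360),interpolation=2),np.vstack([cv2.resize(g,(320,200)),np.zeros((160,320,3),np.uint8)])]))
E
python3 v.py g
```

```text
(no output)
```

View pics/g.png

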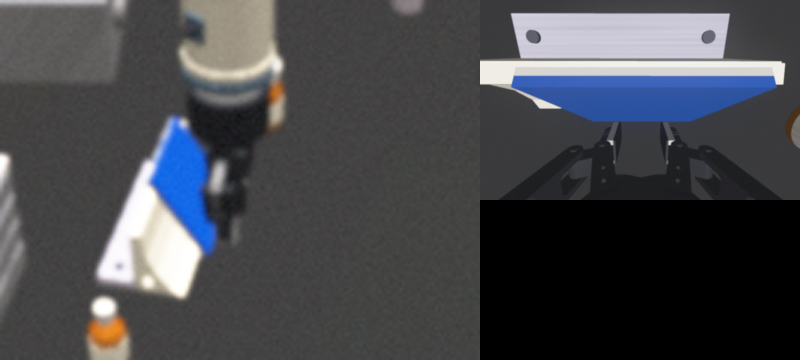

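It now leans steeply at about 60°, with its top past the block's top edge. Next I'll back off, rise, and cross over to behind the block.

>>> servo_tool(
  rows=[
    [40, [-5, 0, 0], [0, 0, 0]],
    [40, [-10, 0, 0], [0, 0, 0]],
    [40, [-20, 0, 0], [0, 0, 0]],
    [40, [0, 0, -50], [0, 0, 0]],
    [40, [0, 0, -55], [0, 0, 0]],
    [40, [0, 0, -50], [0, 0, 0]],
    [40, [0, 0, 0], [0, 0, 0]],
    [40, [0, 0, 0], [0, 0, 0]],
  ],
)

```text
clock: 10.75
eef_pos: [558.8, 6.3, 154.7]
tcp_rot: [3.142, 0.001, -0.082]
contact_force: [-0.1, 0.1, -0.9]
opening: 0.47
```

```bash
python3 v.py i
python3 - <<'E'
from h import *
print(sense()["eef_pos"])
for c in("side","wrist"):
  for n in("holder","turning_block"): print(c,n,[(world(c,b["centre"]).round(),b["conf"]) for b in boxes_of(c,n)[:2]])
M=trace("wrist","holder")[0]["mask"]; ys,xs=np.where(M); print(ys.min(),ys.max(),[ (int(xs[ys==y].min()),int(xs[ys==y].max())) for y in (ys.min()+2,ys.max()-2)])
print(pix2plane("wrist",[xs.mean(),ys.min()],88),pix2plane("wrist",[xs.mean(),ys.max()],4))
E
```

```text
[558.41148378   6.28236624 153.70456191]
side holder [(array([634.,   6.,  54.]), 0.69)]
side turning_block [(array([662.,  73.,  10.]), 0.9)]
wrist holder [(array([642.,  -4.,  67.]), 0.77)]
wrist turning_block [(array([678.,  51.,   7.]), 0.66)]
54 139 [(248, 398), (273, 373)]
[665.85670117  -2.8167957   88.        ] [605.09202281   1.37318257   4.        ]
```

View pics/i.png

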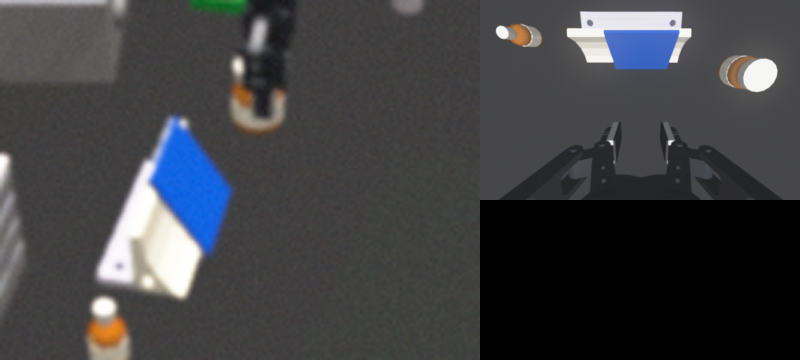

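The holder leans by itself: upper edge around x≈666 mm, lower around x≈605 mm, so about 60°. Next I'll go behind it.

>>> servo_tool(
  rows=[
    [40, [44, 0, 0], [0, 0, 0]],
    [40, [44, 0, 0], [0, 0, 0]],
    [40, [44, 0, 0], [0, 0, 0]],
    [40, [0, 0, 0], [0, 0, 0]],
    [40, [0, 0, 40], [0, 0, 0]],
    [40, [0, 0, 30], [0, 0, 0]],
    [40, [0, 0, 7], [0, 0, 0]],
    [40, [0, 0, 0], [0, 0, 0]],
  ],
)

```text
clock: 12.1
eef_pos: [690.9, -4.5, 78.4]
tcp_rot: [3.142, 0.001, -0.082]
contact_force: [0.4, -0.3, 1.1]
opening: 0.47
```

```bash
python3 v.py j
```

```text
(no output)
```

View pics/j.png

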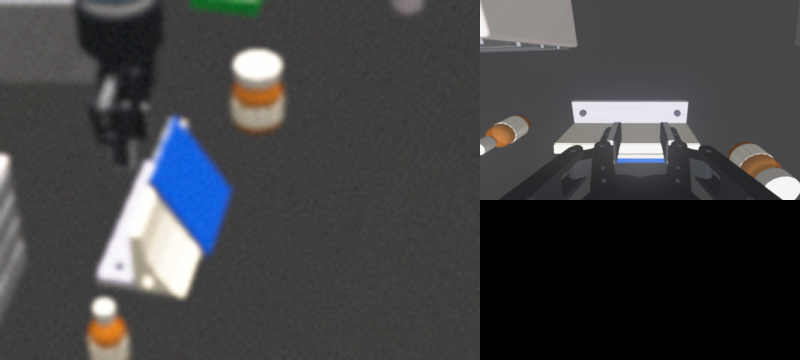

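Fingers are behind the upper edge (white end face and blue strip visible between them). Pushing back.

>>> servo_tool(
  rows=[
    [40, [-6, 0, 2], [0, 0, 0]],
    [40, [-6, 0, 0], [0, 0, 0]],
    [40, [-6, 0, 0], [0, 0, 0]],
    [40, [-6, 0, 0], [0, 0, 0]],
    [40, [-6, 0, 0], [0, 0, 0]],
    [40, [-6, 0, 0], [0, 0, 0]],
    [40, [-6, 0, 0], [0, 0, 0]],
    [40, [0, 0, 0], [0, 0, 0]],
  ],
)

```text
clock: 13.2
eef_pos: [648.9, -1.0, 76.2]
tcp_rot: [3.142, 0.001, -0.082]
contact_force: [0.3, 0.0, -0.0]
opening: 0.468
```

```bash
python3 v.py k
```

```text
(no output)
```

View pics/k.png

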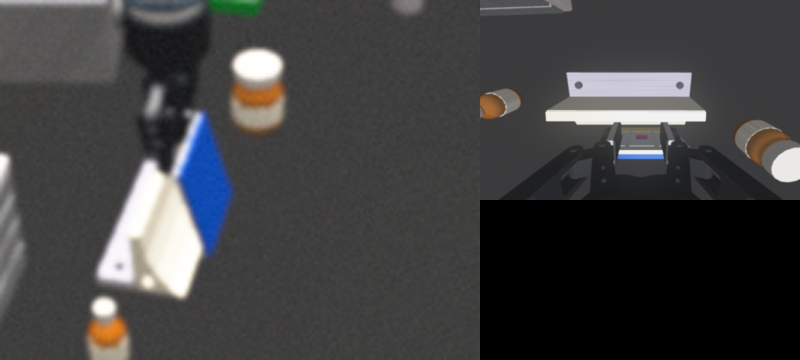

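The holder is now about 75–80° upright with its foot in place. Continuing past vertical.

>>> servo_tool(
  rows=[
    [40, [-6, 0, 0], [0, 0, 0]],
    [40, [-6, 0, 0], [0, 0, 0]],
    [40, [-6, 0, 0], [0, 0, 0]],
    [40, [-5, 0, 0], [0, 0, 0]],
    [40, [-5, 0, 0], [0, 0, 0]],
    [40, [-5, 0, 0], [0, 0, 0]],
    [40, [-5, 0, 0], [0, 0, 0]],
    [40, [-5, 0, 0], [0, 0, 0]],
  ],
)

```text
clock: 14.3
eef_pos: [606.3, 2.4, 76.3]
tcp_rot: [3.142, -0.0, -0.082]
contact_force: [0.3, 0.5, -0.7]
opening: 0.47
```

>>> servo_tool(
  rows=[
    [40, [-5, 0, 0], [0, 0, 0]],
    [40, [-5, 0, 0], [0, 0, 0]],
    [40, [0, 0, 0], [0, 0, 0]],
    [40, [0, 0, 0], [0, 0, 0]],
  ],
)

```text
clock: 14.8
eef_pos: [596.9, 3.3, 76.4]
tcp_rot: [-3.142, -0.0, -0.082]
contact_force: [0.2, 0.6, -1.4]
opening: 0.468
```

```bash
python3 v.py l
```

```text
(no output)
```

View pics/l.png

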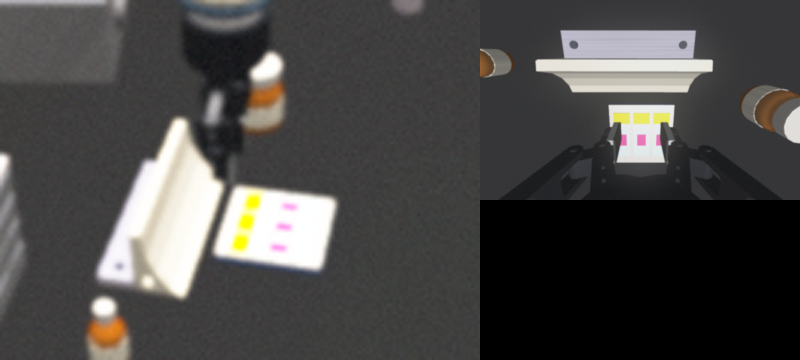

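It flipped: white side up, flat in front of the block. I'll raise clear and check once more.

>>> servo_tool(
  rows=[
    [40, [0, 0, -50], [0, 0, 0]],
    [40, [0, 0, -50], [0, 0, 0]],
    [40, [0, 0, -50], [0, 0, 0]],
    [40, [0, 0, 0], [0, 0, 0]],
    [40, [0, 0, 0], [0, 0, 0]],
  ],
)

```text
clock: 15.52
eef_pos: [596.4, 3.2, 225.9]
tcp_rot: [3.142, 0.0, -0.082]
contact_force: [-0.6, 0.6, -0.7]
opening: 0.47
```

Run:
```python
from h import *
print(sense()["eef_pos"],sense()["clock"]); grab_frame("side"); grab_frame("top")
for c,n in(("side","holder"),("side","turning_block"),("side","stain_jar"),("side","oil_bottle"),("top","stain_jar"),("top","beaker"),("top","petri_dish"),("top","slide_box"),("top","lens_can")):
  print(c,n,[(world(c,b["centre"]).round(),b["conf"]) for b in boxes_of(c,n)[:1]])
sign_off()
```

```text
[596.41395398   3.2323179  225.90761569] 15.525
side holder [(array([549.,  10.,  10.]), 0.96)]
side turning_block [(array([653.,  40.,  17.]), 0.94)]
side stain_jar [(array([ 585., -150.,   49.]), 0.92)]
side oil_bottle [(array([670., 194.,  43.]), 0.67)]
top stain_jar [(array([ 588., -165.,   74.]), 0.5)]
top beaker [(array([429., 448.,  42.]), 0.65)]
top petri_dish [(array([669., 411.,  14.]), 0.68)]
top slide_box [(array([ 650., -425.,   31.]), 0.83)]
top lens_can []
the job is handed in; nothing more can be done
```

The holder is flipped: it lies flat on the bench in front of the block, white slide side up, and the job is handed in at about 16 s.

- **How it went:** I pushed the holder along the bench into the scoop until it leaned by itself at about 60°, and checked that lean with the fingers clear. I then pushed its upper edge back over from behind and raised the fingers well away. The holder was only pushed, never gripped.
- **Holder:** the last picture shows it flat with all three slides up. The final detection puts it at about (549, 10, 10) mm.
- **Bystanders:** jar, bottle, beaker, petri dish and slide box were found within about 5 mm of where they started, which is detection noise. The bottle's starting position came from a low-confidence detection that the networks labelled as other things.
- **Not confirmed:** the lens can was not detected in the final check. The arm worked nowhere near it after the start.
- **Force:** feeling for the bench with the open fingertips pressed it with about 50 N at the wrist. This is under the 120 N limit, and only the fingertips touched the bench. The force readings at the end of each push were near zero.

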